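Nest the last channel into the rack

TASK

Pick out the loose U-shaped aluminium channel that matches the two standing in the steel rack (not the L-shaped angle), stand it on the rack's board in front of the open side with its mouth facing in, and slide it along the board until it is fully home: its legs interlocked with those of the two others, all three pushed right back, its web flush with the front of the rack. Leave the angle offcut and the other things on the bench where they are.

Things in the scene. Friction and masses are not known exactly. Their poses are not given: they have to be found in the camera images.
- rack_mouth (a point): fixed steel rack on a plywood board, board top 30 mm above the bench and reaching 125 out in front, 156 wide. Walls 58 high above the board, 6 thick, open front; inside 111 wide (y), 84.5 deep (x). A flat bar crosses over it (underside 58, top 64 above the board) 53 to 72 in from the front. Point: middle of the front edge, 25 above the board; x points in to the back wall, y to the left wall
- nest_home (a point): point fixed in the rack: where the loose channel's point lies when fully home, 37.5 mm in from rack_mouth, 25 above the board, x inward. There its legs' tips touch the webs of the two others, whose inner legs stand together inside its mouth with about 6 mm play to either side, and its web is flush with the rack's front edge
- loose_channel_center (a point): U-shaped aluminium channel, about 0.25 kg, loose on the bench on its sawn end, its U seen from above: 74 mm long (x), 54 wide (y), 50 high, walls 10 thick; web at x = -37 to -27, legs from there to x = +37, clear mouth between them 34 wide. Point: middle of the 74 x 54 outline, half-way up (25 above the bench); x points from the web out through the mouth
- left_channel_center (a point): same channel, standing loose in the rack on the left as one looks in, mouth to the open front (its x points outward); at the start up to 10 mm forward of the back wall. Right back, its point lies 47.5 mm in from rack_mouth, about 28 to the left. Pushing the loose channel home drives it back
- right_channel_center (a point): same channel, standing loose in the rack on the right as one looks in, mouth to the open front; at the start up to 10 mm forward. Right back, its point lies 47.5 mm in from rack_mouth, about 28 to the right
- angle_offcut_center (a point): bystander: L-shaped aluminium angle offcut standing on end on the bench beyond the rack, a channel with only its +y leg (74 x 54 x 50 outline, walls 10 thick); point in the middle of its outline, half-way up
- tape_center (a point): bystander: small roll of blue tape lying flat, 56 across, 19 high; point at its centre
- marker_center (a point): bystander: felt marker lying flat, 126 long (y), 18 thick; point at its centre
- test_weight_1_center (a point): bystander: brass-coloured knobbed test weight, 38 across, 65 high; point at its centre
- test_weight_2_center (a point): bystander: silver knobbed test weight, 29 across, 49 high; point at its centre

How it is judged:
By the outcome, as a careful person would: the job done as asked, in the order asked, and still so for the second after the job is handed in, with the robot touching nothing.
It also fails if it takes over 48 s, if anything falls off the work surface, if the arm or the gripper's body presses on something with over 40 N, if the wrist force passes 120 N, or if a joint passes its speed limit or range.

ROBOT

A 6-joint arm with a two-finger parallel gripper is mounted at the origin on the work surface; the furniture and walls round the work are solid. World frame = base frame: x ahead of the robot, y to its left, z up, the work surface at z = 0. Lengths are in mm, angles in rad, forces in N, time in s.
With the tool pointing down it reaches from about 350 to 725 mm from the base axis. Payload 6 kg.
Tool frame: the origin (TCP) lies at the very end of the fingers, on their centre line; the grasp point (between the pads) lies 19 mm behind it; x points along the fingers, z is the direction in which the jaws open and shut, and the axes are right-handed (so a half turn about x gives the same grasp; the last joint's range is limited). The gripper opens to 85 mm and grips with 20 to 120 N. Pads are 22 mm wide; open, the fingers measure 114 mm over their backs; the gripper's body (76 mm by 85 mm) begins 54 mm behind the grasp point. The pads swing forward as they close: fully open they stand 13 mm farther back than shut.
Start: joints at [0.334, 0.04, 0.085, 0, -1.615, -0.334], TCP at [599.975, 0.017, 198.361] pointing down, gripper open.
Joint ranges: [-2.56, 2.56], [-1.29, 2.01], [-1.08, 1.49], [-3.29, 1.98], [-2.81, -0.18], [-2.99, 2.99]. Speed limits (rad/s): [2.57, 2.57, 3.01, 3.14, 3.14, 3.14].

INTERFACE

Orientations are given as a unit quaternion [x, y, z, w].
In Python, from bench import arm, planner, get_image, ticket gives the robot as it stands. Calls block until the motion is done:
- arm.move_ptp(position, orientation): joint-space move of the TCP to a pose.
- arm.move_straight(position, frame=None, vel=150, contact_N=None): straight line of the TCP; frame=None keeps the orientation; vel is the mean speed in mm/s. With contact_N (N) it stops when the force on the tool has changed by that much, and returns True; else False.
- arm.move_joints(angles): joint-space move.
- arm.open_gripper() and arm.grab(strength=None): open the fingers fully, or close them until they stop; strength is the grip in N (None keeps the last).
- arm.pause(seconds).
- planner.solve_ik(position, orientation): joint angles nearest the present ones, or None.
- arm.observe(): the state.
- get_image(name): name is "scene" or "side" or "wrist"; returns a dict with "img" (420x560x3 uint8, red, green, blue), "z_map" (420x560 float32, mm along the optical axis (not along the pixel's ray), 0 where there is no reading), "vfov" (degrees; the focal length in pixels is half the picture's height over the tangent of half this angle, whatever the lens; pixels are square), "cx", "cy" (the principal point, pixels), "pose" (4x4, takes a point from camera to world coordinates). Camera axes: x right, y down, z forward; pixel columns grow to the right and rows downward; lengths in mm; the calibration is good to about 2 mm. A picture is of the moment at which its call begins.
A pose or a line that the arm cannot do raises arm.Unreachable and nothing moves.
- ticket.close_job(): hands the job in, once; it reports no verdict.
The state is a dict: "time_s": time; "joint_positions": joint angles; "qd": joint speeds; "tau": joint torques, N m; "tcp_pos": TCP position; "orientation": TCP orientation; "contact_force": force on the tool from outside, world axes, zero at the start; "torque": the same for the moment, N m; "grip_width": finger opening in mm.
Only numpy, scipy, OpenCV 4.12 (cv2) and the standard library are available. Lean on these libraries where they do the work, as an engineer would, in place of code of your own. Each camera call takes 0.05 s, during which the arm holds its last target.

## Working session

There is one attempt and no reset: what is moved stays moved. The work goes in short steps, each a Python script; the robot and the scene stay as the last script left them, time stands still between calls to the robot, and variables do not carry over. Pictures are saved under pics/ and viewed, and the job is handed in when it is done.

```bash
mkdir -p pics; ls; python3 - <<'E'
from bench import arm, planner, get_image
import cv2,numpy as np
for n in ("scene","side","wrist"):
    d=get_image(n); cv2.imwrite(f"pics/a_{n}.png",d["img"][:,:,::-1]); np.savez(f"a_{n}.npz",**d)
    print(n,d["vfov"],d["cx"],d["cy"],np.round(d["pose"],3).tolist(),(d["z_map"]>0).mean())
print(arm.observe())
E
```

```text
pics
scene 55.711792426171485 278.71355415581235 208.3875225284351 [[-0.208, 0.875, -0.438, 942.104], [0.978, 0.185, -0.095, 134.984], [-0.002, -0.448, -0.894, 862.967], [0.0, 0.0, 0.0, 1.0]] 0.9959438775510204
side 50.39243397664151 281.40885950178716 206.21776844638416 [[0.824, -0.316, 0.471, 106.219], [-0.567, -0.455, 0.687, -590.572], [-0.002, -0.833, -0.554, 579.008], [0.0, 0.0, 0.0, 1.0]] 0.9959906462585034
wrist 68.38807270184785 279.125088888712 214.2869768315972 [[-1.0, 0.001, -0.002, 599.188], [0.001, 0.945, 0.328, -85.131], [0.002, 0.328, -0.945, 373.814], [0.0, 0.0, 0.0, 1.0]] 0.9962925170068028
{'time_s': 0.15, 'joint_positions': array([ 3.33708625e-01,  4.06995486e-02,  8.40507558e-02, -3.40558696e-04,
       -1.61550616e+00, -3.33700122e-01]), 'qd': array([-8.91057331e-04, -1.49255355e-03,  2.52328467e-03,  1.04292906e-03,
       -7.78328854e-07,  4.58442118e-05]), 'tau': array([-1.71928452e-03, -3.68610263e+01,  3.47691929e+01,  6.93625420e+00,
       -4.38957781e-03, -4.53315295e-06]), 'tcp_pos': array([5.99702133e+02, 6.47854050e-02, 1.97598723e+02]), 'orientation': array([-7.06613360e-01,  3.53755298e-05,  7.07599855e-01, -5.19877376e-05]), 'contact_force': array([ 0.56933968, -0.62353224, -0.16602448]), 'torque': array([ 0.02266478,  0.01004272, -0.05955078]), 'grip_width': 85.66228878251373}
```

View pics/a_scene.png

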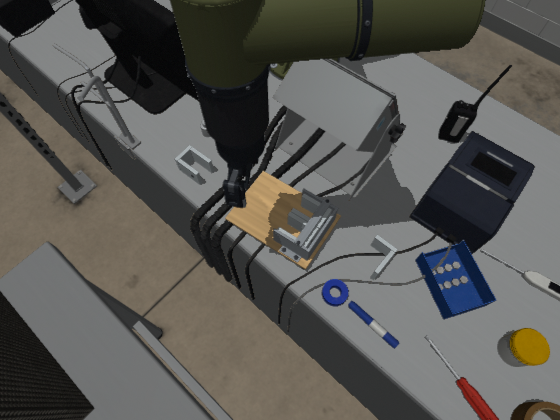

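View pics/a_side.png

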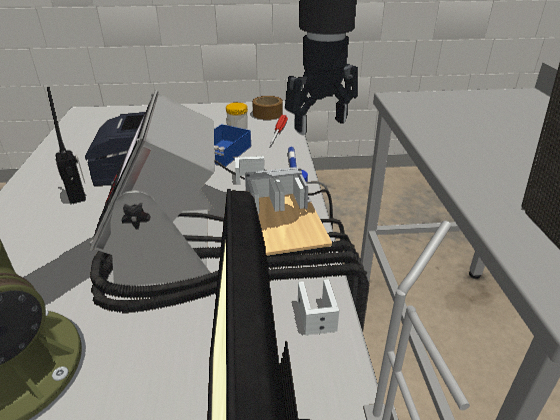

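View pics/a_wrist.png

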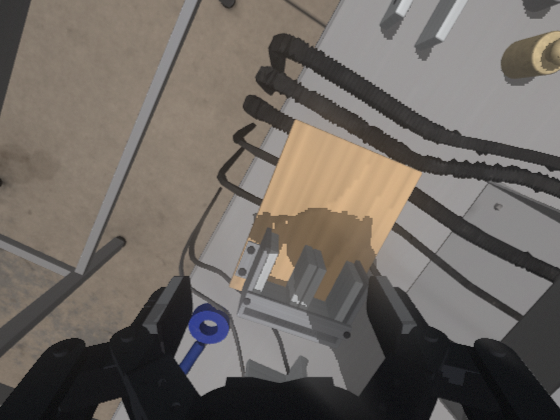

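Loose U at scene px (193,163) and side (318,305); rack around scene (305,235), its open front facing the loose channel; the angle at scene (384,255). Cables lie between. Now I'll measure.

```bash
cat > h.py <<'E'
import numpy as np,cv2
def cloud(d):
    z=d["z_map"].astype(float); H,W=z.shape; f=H/2/np.tan(np.radians(float(d["vfov"]))/2)
    u,v=np.meshgrid(np.arange(W),np.arange(H))
    P=np.stack([(u-d["cx"])/f*z,(v-d["cy"])/f*z,z],-1); T=d["pose"]
    w=P@T[:3,:3].T+T[:3,3]; w[z<=0]=np.nan
    return w
def ortho(d,x0,x1,y0,y1,s=2):  # top-down colour/height scatter; cols = y, rows = x
    w=cloud(d); return w
E
python3 - <<'E'
import numpy as np,cv2
from h import *
for n,box in (("scene",(150,120,440,320)),("side",(200,130,360,350)),("wrist",(200,0,560,380))):
    d=dict(np.load(f"a_{n}.npz")); w=cloud(d)
    x0,y0,x1,y1=box
    c=cv2.resize(d["img"][y0:y1,x0:x1],None,fx=2.2,fy=2.2,interpolation=cv2.INTER_CUBIC) if n!="x" else 0
    k=min(800/c.shape[1],600/c.shape[0],1); c=cv2.resize(c,None,fx=k,fy=k); print(n,c.shape,2.2*k)
    cv2.imwrite(f"pics/b_{n}.png",c[:,:,::-1])
# scattered points at given scene pixels
d=dict(np.load("a_scene.npz")); w=cloud(d)
for p in [(184,152),(205,165),(193,163),(220,190),(230,215),(260,180),(305,262),(335,215),(240,220),(384,255),(335,292),(373,325),(320,100),(290,130),(375,180),(190,200),(300,200),(290,240)]:
    print(p,np.round(w[p[1],p[0]],1))
E
```

```text
scene (440, 638, 3) 2.2
side (484, 352, 3) 2.2
wrist (600, 568, 3) 1.5789473684210527
(184, 152) [ 440.6 -212.2   50.8]
(205, 165) [ 449.8 -160.5   22.6]
(193, 163) [ 437.7 -200.2    1. ]
(220, 190) [ 509.6 -105.1   19.6]
(230, 215) [572.6 -62.1  25.9]
(260, 180) [468.1 -14.4  30.2]
(305, 262) [651. 130.  30.]
(335, 215) [538.5 176.2  59. ]
(240, 220) [581.8 -35.3  29.6]
(384, 255) [587.9 303.3   3.6]
(335, 292) [ 6.948e+02  2.067e+02 -2.000e-01]
(373, 325) [752.4 292.2  18.4]
(320, 100) [386.4  99.8 248.4]
(290, 130) [297.9  26.2  20.8]
(375, 180) [390.7 263.6  -0.6]
(190, 200) [ 5.419e+02 -1.752e+02 -3.000e-01]
(300, 200) [500.7  90.7  27.6]
(290, 240) [630.1  90.9  87.8]
```

View pics/b_scene.png

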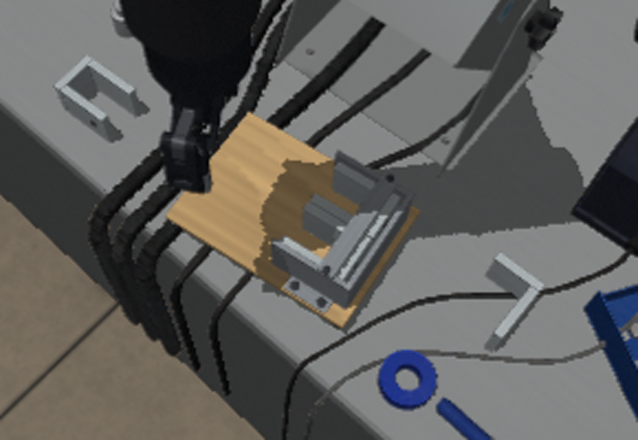

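View pics/b_side.png

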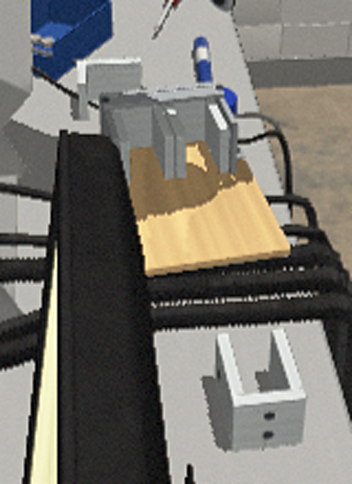

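View pics/b_wrist.png

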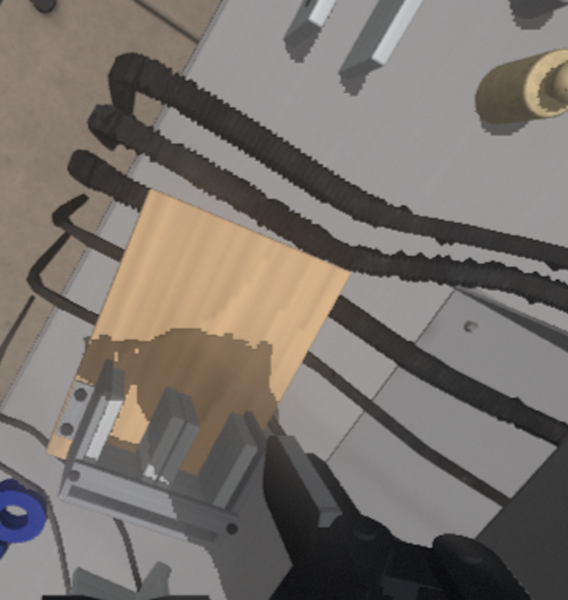

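```bash
python3 - <<'E'
import numpy as np,cv2
from h import *
for n in ("scene","side","wrist"):
    d=dict(np.load(f"a_{n}.npz")); w=cloud(d)
    X,Y,Z=w[...,0],w[...,1],w[...,2]
    for nm,(xa,xb,ya,yb),(za,zb) in (("loose",(370,500,-270,-120),(44,56)),("walls",(450,720,30,260),(82,94.5)),("chan tops",(450,720,20,260),(76,82)),("board",(420,720,-60,260),(27,33)),("angle",(500,700,220,380),(44,56))):
        m=(X>xa)&(X<xb)&(Y>ya)&(Y<yb)&(Z>za)&(Z<zb)
        if m.sum()<20: print(n,nm,m.sum()); continue
        p=w[m]; r=cv2.minAreaRect(p[:,:2].astype(np.float32))
        print(n,nm,m.sum(),np.round(cv2.boxPoints(r)).tolist(),np.round(r[1],1),round(r[2],1),"z",round(np.median(p[:,2]),1))
    # tall obstacles grid
    if n!="wrist":
      H=np.full((16,18),-1.)
      for i in range(16):
        for j in range(18):
          m=(X>150+40*i)&(X<190+40*i)&(Y>-350+40*j)&(Y<-310+40*j)
          if m.sum(): H[i,j]=np.nanpercentile(Z[m],95)
      print(n,"rows x from150, cols y from -350, step40"); print(H.astype(int))
E
```

```text
scene loose 291 [[414.0, -209.0], [463.0, -233.0], [497.0, -165.0], [448.0, -141.0]] [75.8 54.7] 63.6 z 48.7
scene walls 755 [[500.0, 95.0], [616.0, 50.0], [648.0, 133.0], [533.0, 179.0]] [ 89.8 124.5] 68.5 z 89.9
scene chan tops 617 [[502.0, 96.0], [616.0, 50.0], [648.0, 133.0], [535.0, 178.0]] [ 89.  122.5] 68.3 z 79.0
scene board 3196 [[342.0, 23.0], [585.0, -73.0], [666.0, 133.0], [423.0, 229.0]] [221.5 260.5] 68.5 z 29.1
scene angle 268 [[555.0, 377.0], [563.0, 271.0], [650.0, 277.0], [643.0, 383.0]] [ 87.7 106.2] 4.1 z 48.8
scene rows x from150, cols y from -350, step40
[[  -1   -1   -1   -1   -1   -1   -1    1   -1   -1   -1   -1   -1   -1
    -1   -1    0    1]
 [  17   13   -1   -1   -1   -1   -1    0   19   -1   -1   -1   -1   -1
    -1   -1    1    0]
 [ 312  321  320   -1   -1   -1   -1    1   20   43    6    2   -1   -1
    -1   -1    0    1]
 [ 299  318  320  320   -1   -1   -1   20   21   97   21   22   10   10
     1  107    2    1]
 [   0    0  312  314   33   -1   -1   21   47  265  277  286  288  184
     4  199    0    0]
 [   0    1    1    1    2   -1   -1    0 
[... 2530 characters left out ...]
6  88  -1  -1  49   4  -1]
 [ -1  -1  -1  -1  -1  -1  -1  -1 305  -4   1  19  20  20  -1   1   1   1]
 [ -1  -1  -1  -1  -1  -1  -1  -1  -1  -1  -5  13  20  19  18  18  17   1]
 [ 19  -1  -1  -1  -1  -1  -1  -1  -1  -1  -1  -1  -1   0   0   1  18  17]]
wrist loose 826 [[430.0, -175.0], [478.0, -199.0], [495.0, -166.0], [446.0, -142.0]] [37.2 54.1] 63.6 z 50.6
wrist walls 2220 [[498.0, 95.0], [613.0, 48.0], [647.0, 132.0], [533.0, 179.0]] [ 90.7 123.3] 67.9 z 88.8
wrist chan tops 2163 [[501.0, 93.0], [613.0, 48.0], [646.0, 131.0], [535.0, 175.0]] [ 89.  119.7] 68.1 z 80.6
wrist board 16557 [[437.0, -16.0], [581.0, -74.0], [664.0, 132.0], [519.0, 190.0]] [221.5 156.1] 68.2 z 30.9
wrist angle 0
```

```bash
python3 - <<'E'
import numpy as np,cv2
from h import *
th=np.radians(68.15); O=np.array([555.7,71.3]); ex=np.array([np.cos(th),np.sin(th)]); ey=np.array([-ex[1],ex[0]])
im=np.zeros((420,640,3),np.uint8)
d=dict(np.load("a_wrist.npz")); w=cloud(d); q=w[...,:2]-O; a=q@ex; b=q@ey; Z=w[...,2]
for name,lo,hi,col in (("chan",76,84,(0,255,0)),("wall",84.5,91,(0,0,255)),("bar",91,98,(255,0,0)),("board",26,34,(60,60,60))):
    m=(Z>lo)&(Z<hi)&(abs(a)<130)&(abs(b)<90)
    for x,y in zip(a[m],b[m]): cv2.circle(im,(int(320-y*3.3),int(400-(x+20)*3.3)),1,col,-1)
for n in range(-50,60,10): cv2.putText(im,str(n),(int(320-n*3.3)-8,415),0,.35,(255,255,255),1)
for n in range(-20,100,10): cv2.putText(im,str(n),(2,int(400-(n+20)*3.3)),0,.35,(255,255,255),1)
cv2.imwrite("pics/c_rack.png",im)
for r in range(10,50,5):
    m=(Z>76)&(Z<84)&(a>r)&(a<r+5)&(abs(b)<60); s=np.sort(b[m]); 
    if len(s)>1:
        k=np.where(np.diff(s)>4)[0]; print(r,[ (round(g[0],1),round(g[-1],1)) for g in np.split(s,k+1)])
m=(Z>76)&(Z<84)&(abs(b)<60)
for lo,hi in ((-60,-35),(-25,0),(0,25),(35,60)):
    mm=m&(b>lo)&(b<hi)&(a<60); print(lo,hi,"front a",np.percentile(a[mm],[0,1,5]).round(1))
d=dict(np.load("a_scene.npz")); w=cloud(d); X,Y,Z=[w[...,i] for i in range(3)]
m=(Z>250)&(Z<340)&(X>200)&(X<400)&(Y<-150)
p=w[m]; print("lamp hull",cv2.convexHull(p[:,:2].astype(np.float32))[:,0].round().tolist()[::2])
# weights
for n in("scene","side","wrist"):
    d=dict(np.load(f"a_{n}.npz")); w=cloud(d); X,Y,Z=[w[...,i] for i in range(3)]
    m=(Z>25)&(Z<75)&(X>270)&(X<400)&(Y>-240)&(Y<-20)
    if m.sum()>5: print(n,m.sum(),cv2.minAreaRect(w[m][:,:2].astype(np.float32)))
E
```

```text
10 [(np.float64(-54.1), np.float64(-45.1)), (np.float64(-11.0), np.float64(10.5)), (np.float64(44.9), np.float64(56.3))]
15 [(np.float64(-54.1), np.float64(-44.7)), (np.float64(-11.0), np.float64(10.5)), (np.float64(44.7), np.float64(56.7))]
20 [(np.float64(-54.1), np.float64(-45.1)), (np.float64(-11.2), np.float64(10.8)), (np.float64(45.0), np.float64(56.2))]
25 [(np.float64(-54.0), np.float64(-44.7)), (np.float64(-10.8), np.float64(10.9)), (np.float64(44.7), np.float64(56.3))]
30 [(np.float64(-53.8), np.float64(-45.3)), (np.float64(-10.7), np.float64(10.5)), (np.float64(44.7), np.float64(56.2))]
35 [(np.float64(-54.2), np.float64(-44.7)), (np.float64(-11.0), np.float64(10.8)), (np.float64(44.7), np.float64(56.5))]
40 [(np.float64(-53.9), np.float64(-45.1)), (np.float64(-10.7), np.float64(10.7)), (np.float64(44.6), np.float64(56.5))]
45 [(np.float64(-54.1), np.float64(-45.5)), (np.float64(-11.0), np.float64(10.7)), (np.float64(44.8), np.float64(56.5))]
-60 -35 front a [-0.4  0.1  4.6]
-25 0 front a [3.7 4.2 5.4]
0 25 front a [4.7 5.3 6.3]
35 60 front a [-0.3  0.5  5.4]
lamp hull [[321.0, -223.0], [317.0, -218.0], [311.0, -214.0], [290.0, -224.0], [259.0, -274.0], [201.0, -467.0], [208.0, -459.0], [308.0, -264.0], [314.0, -247.0]]
scene 64 ((315.2149658203125, -212.92300415039062), (85.1207046508789, 13.020535469055176), 28.550254821777344)
wrist 1675 ((344.1639709472656, -148.44235229492188), (30.2189998626709, 67.77120971679688), 3.0046157836914062)
```

View pics/c_rack.png

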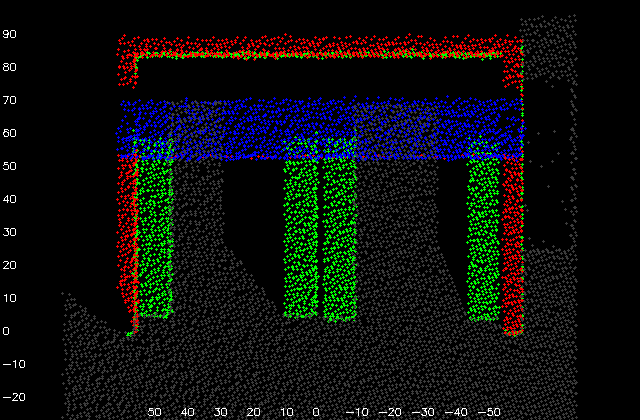

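Clean rectified view: the rack frame fits well, the inner legs are centred at y≈0 and the two channels are about 6 mm forward. Next I'll grasp near the web end.

```bash
cat >> h.py <<'E'
from scipy.spatial.transform import Rotation as R
def quat(deg):
    t=np.radians(deg); c,s=np.cos(t),np.sin(t)
    return R.from_matrix(np.array([[0,-c,-s],[0,-s,c],[-1,0,0]])).as_quat()
TH=68.15; O=np.array([555.7,71.3]); t_=np.radians(TH); EX=np.array([np.cos(t_),np.sin(t_)]); EY=np.array([-EX[1],EX[0]])
def rk(a,b,z): return [*(O+a*EX+b*EY),z]   # rack frame -> world
E
python3 - <<'E'
from h import *
from bench import arm, planner, get_image
q=quat(63.6); t=np.radians(63.6); c=np.array([454.5,-187.5])-27*np.array([np.cos(t),np.sin(t)])
print(c,planner.solve_ik([*c,140],q),planner.solve_ik([*c,10],q), planner.solve_ik(rk(-60,0,45),quat(TH)))
arm.move_ptp([*c,140],q)
o=arm.observe(); print(o["time_s"],o["tcp_pos"],o["contact_force"])
for n in("scene","side","wrist"):
    d=get_image(n); cv2.imwrite(f"pics/d_{n}.png",d["img"][:,:,::-1]); np.savez(f"d_{n}.npz",**d)
w=cloud(d); Z=w[...,2]; m=(Z>45)&(Z<55)&(abs(w[...,0]-454)<60)&(abs(w[...,1]+187)<60)
r=cv2.minAreaRect(w[m][:,:2].astype(np.float32)); print(r,cv2.boxPoints(r).round(1).tolist())
E
```

```text
[ 442.49485016 -211.68421753] [-0.03404439 -0.25676723 -0.29484259  0.         -1.53272097 -0.42672254] [-0.03404439 -0.19984481 -0.48694451  0.         -1.28369662 -0.42672254] [ 0.40639039 -0.1013611  -0.33385895  0.         -1.33829848 -0.78774483]
1.2 [ 443.29020706 -211.27407867  140.44937634] [-0.047502    0.42221679 -0.22320221]
((453.60693359375, -187.45285034179688), (74.11752319335938, 53.99554443359375), 63.56443786621094) [[412.8999938964844, -208.60000610351562], [461.29998779296875, -232.6999969482422], [494.29998779296875, -166.3000030517578], [445.8999938964844, -142.1999969482422]]
```

View pics/d_scene.png

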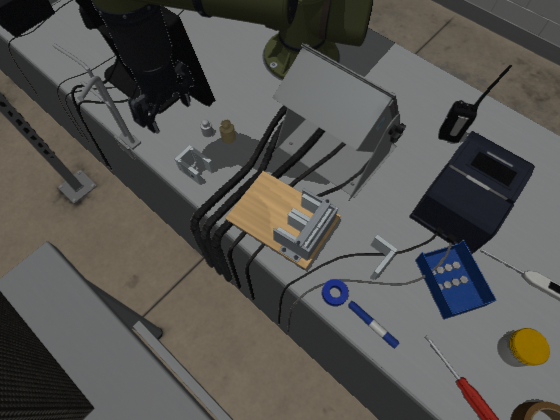

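View pics/d_wrist.png

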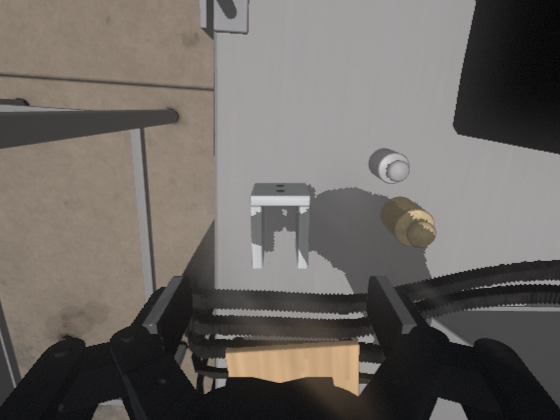

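```bash
python3 - <<'E'
from h import *
for n in("scene","side"):
    d=dict(np.load(f"d_{n}.npz")); w=cloud(d); X,Y,Z=[w[...,i] for i in range(3)]
    for x0 in range(100,520,30):
        m=(X>x0)&(X<x0+30)&(Y>-330)&(Y<-60)&(Z>150)
        if m.sum()>5:
            h=np.histogram(Z[m],bins=range(150,800,50))[0]; mm=m&(Z>335)
            print(n,x0,h, "arm zmin/max",(np.nanmin(Z[mm]).round(),np.nanmax(Z[mm]).round(),"y",np.nanmin(Y[mm]).round(),np.nanmax(Y[mm]).round()) if mm.sum() else None)
E
```

```text
scene 250 [34  2  0 20  0  0  0  0  0  0  0  0] arm zmin/max None
scene 280 [171 363 220 224   0   0   0   0   0   0   0   0] arm zmin/max None
scene 310 [  0   0 131  83   0   0   0   0   0   0   0   0] arm zmin/max None
scene 370 [  6 118 192   0   0   0   0   0   0   0   0   0] arm zmin/max None
scene 400 [ 31 116  97   7  13  21   0   0   0   0   0   0] arm zmin/max (np.float64(336.0), np.float64(446.0), 'y', np.float64(-177.0), np.float64(-168.0))
scene 430 [  0  18 133 208 191 288  83   0   0   0   0   0] arm zmin/max (np.float64(335.0), np.float64(474.0), 'y', np.float64(-184.0), np.float64(-161.0))
scene 460 [   7  127  361  670  783 1184 1354  132    0    0    0    0] arm zmin/max (np.float64(335.0), np.float64(513.0), 'y', np.float64(-253.0), np.float64(-60.0))
scene 490 [ 18 185 264   0   0   0 188 195   0   0   0   0] arm zmin/max (np.float64(451.0), np.float64(521.0), 'y', np.float64(-231.0), np.float64(-60.0))
side 190 [75 37  0  0  0  0  0  0  0  0  0  0] arm zmin/max None
side 220 [150 195  45 391   0   0   0   0   0   0   0   0] arm zmin/max None
side 250 [ 176  257 
[... 245 characters left out ...]
  579 1125  134    0    0    0    0] arm zmin/max (np.float64(361.0), np.float64(507.0), 'y', np.float64(-237.0), np.float64(-189.0))
side 400 [   4  144  869 1534 1465 2061 2668  398    0    0    0    0] arm zmin/max (np.float64(335.0), np.float64(508.0), 'y', np.float64(-261.0), np.float64(-65.0))
side 430 [   0   33  611  655  636  904 1131  165    0    0    0    0] arm zmin/max (np.float64(335.0), np.float64(507.0), 'y', np.float64(-262.0), np.float64(-73.0))
side 460 [ 81 349 425  69  90 133 187  15   0   0   0   0] arm zmin/max (np.float64(337.0), np.float64(504.0), 'y', np.float64(-260.0), np.float64(-234.0))
side 490 [  2 221 370   0   0   0   0   0   0   0   0   0] arm zmin/max None
```

View pics/d_side.png

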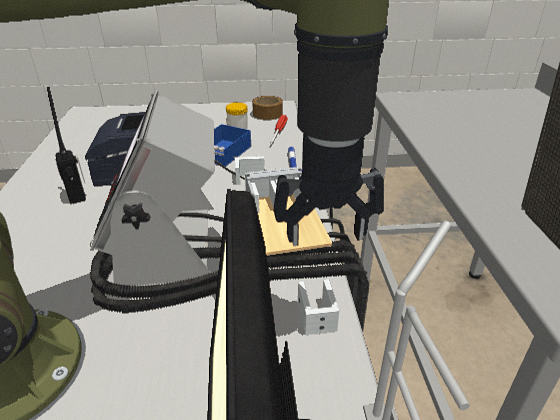

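```bash
python3 - <<'E'
from h import *
for n in("scene","side"):
    d=dict(np.load(f"d_{n}.npz")); w=cloud(d); X,Y,Z=[w[...,i] for i in range(3)]
    for x0 in range(0,560,40):
      for y0 in range(-120,200,40):
        m=(X>x0)&(X<x0+40)&(Y>y0)&(Y<y0+40)&(Z>330)
        if m.sum()>5: print(n,x0,y0,m.sum(),np.nanmin(Z[m]).round(),np.nanmax(Z[m]).round())
E
```

```text
scene 440 -120 12 485.0 490.0
scene 440 -80 7 476.0 484.0
scene 440 40 112 474.0 523.0
scene 480 -120 222 489.0 514.0
scene 480 -80 440 484.0 523.0
scene 480 -40 574 484.0 530.0
scene 480 0 745 485.0 535.0
scene 480 40 308 484.0 535.0
side 120 -80 277 489.0 507.0
side 120 -40 101 483.0 491.0
side 160 -80 644 488.0 506.0
side 160 -40 207 481.0 490.0
side 200 -80 438 488.0 502.0
side 200 -40 172 482.0 489.0
side 240 -80 286 487.0 498.0
side 240 -40 104 482.0 488.0
side 280 -80 152 487.0 494.0
side 280 -40 70 481.0 488.0
side 320 -80 52 487.0 490.0
side 320 -40 24 482.0 487.0
side 400 -120 86 475.0 491.0
side 400 -80 115 473.0 486.0
side 400 -40 6 477.0 480.0
side 440 -80 16 471.0 476.0
```

Clearances are fine: the forearm underside is about 330 above the TCP, against the panel at 290. I'll go down and grip.

```bash
python3 - <<'E'
from h import *
from bench import arm, planner, get_image
t=np.radians(63.6); c=np.array([454.0,-187.5])-27*np.array([np.cos(t),np.sin(t)])
print(arm.move_straight([*c,40],vel=150))
print(arm.move_straight([*c,9],vel=60,contact_N=8))
o=arm.observe(); print(o["time_s"],o["tcp_pos"],o["contact_force"])
arm.grab(60)
o=arm.observe(); print(o["time_s"],o["tcp_pos"],o["contact_force"],o["grip_width"])
arm.move_straight([*c,110],vel=120)
o=arm.observe(); print(o["time_s"],o["tcp_pos"],o["contact_force"],o["grip_width"])
for n in("side","wrist"):
    d=get_image(n); cv2.imwrite(f"pics/e_{n}.png",d["img"][:,:,::-1]); np.savez(f"e_{n}.npz",**d)
E
```

```text
False
False
2.8333 [ 442.04435857 -211.80443686    9.05888778] [-0.24952032  0.29506113 -0.49581763]
3.2583 [ 442.67089898 -212.00419691   10.06404397] [0.21547845 0.10976191 5.17156516] 51.5736574898617
4.25 [ 441.40993644 -211.41361452  108.75149029] [ 0.23248821 -0.33776237 -1.41722378] 51.1526690712971
```

View pics/e_wrist.png

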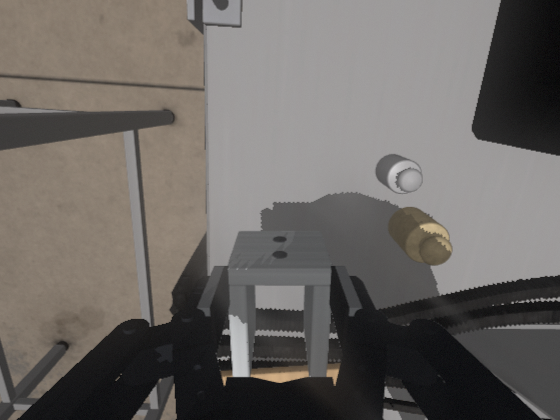

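View pics/e_side.png

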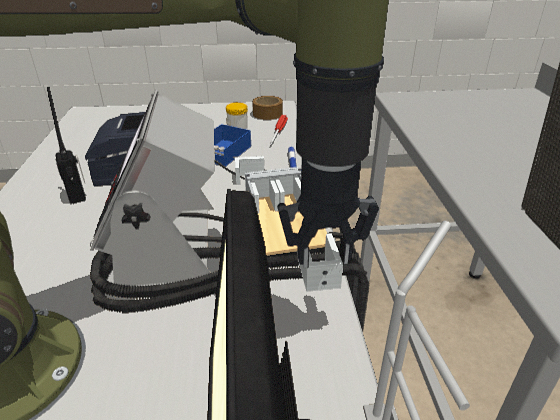

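```bash
python3 - <<'E'
from h import *
t=np.radians(63.6);ex=np.array([np.cos(t),np.sin(t)]);ey=np.array([-ex[1],ex[0]])
T=np.array([441.41,-211.41])
for n in ("wrist","side"):
    d=dict(np.load(f"e_{n}.npz")); w=cloud(d); q=w[...,:2]-T; a=q@ex; b=q@ey; Z=w[...,2]
    bright=d["img"].max(-1)>70
    m=(abs(b)<28)&(a>-30)&(a<80)&(Z>90)&(Z<165)&bright
    print(n,m.sum(),"z pct",np.percentile(Z[m],[1,5,50,95,99]).round(1),"a",np.percentile(a[m],[1,50,99]).round(1))
    mt=m&(Z>142)
    for a0 in range(-14,70,8):
        mm=mt&(a>a0)&(a<a0+8); 
        if mm.sum()>5: print(a0,mm.sum(),"b",np.percentile(b[mm],[1,99]).round(1),"z",np.median(Z[mm]).round(1))
    print("top a range",np.percentile(a[mt],[1,99]))
E
```

```text
wrist 9542 z pct [101.9 108.  148.2 150.  150.6] a [-10.8  -3.1  58.8]
-14 1528 b [-27.5  25.7] z 148.7
-6 1113 b [-25.1  25.5] z 149.3
2 501 b [-25.2  25.8] z 149.2
10 511 b [-25.9  26.9] z 149.1
18 488 b [-26.   27.2] z 149.1
26 479 b [-26.   27.2] z 149.0
34 449 b [-26.1  27.1] z 148.9
42 422 b [-26.1  27.1] z 148.8
50 408 b [-26.   26.9] z 148.7
58 89 b [-26.1  27.1] z 148.4
top a range [-10.71528454  58.51025143]
side 1421 z pct [100.2 102.9 132.3 149.6 150.6] a [-12.   -9.2  60.3]
-14 200 b [-27.4  27.5] z 147.0
-6 90 b [-24.9  22.3] z 148.9
2 35 b [-25.6  21.5] z 148.6
10 35 b [-26.   19.7] z 148.7
18 28 b [-26.2  18.2] z 148.5
26 26 b [-27.1 -16.8] z 148.5
34 20 b [-26.8 -16.8] z 148.0
42 25 b [-25.9 -16.8] z 148.1
50 22 b [-26.6 -16.9] z 148.1
58 16 b [-25.7 -17.2] z 147.7
top a range [-11.78950599  61.67270465]
```

```bash
python3 - <<'E'
from h import *
from bench import arm, planner, get_image
q=quat(TH)
B=-0.6
arm.move_ptp(rk(-71,B,110),q)
arm.move_straight(rk(-71,B,50),vel=120)
hit=arm.move_straight(rk(-71,B,37),vel=25,contact_N=5)
o=arm.observe(); print(hit,o["time_s"],o["tcp_pos"],o["contact_force"],o["grip_width"])
for n in("scene","wrist"):
    d=get_image(n); cv2.imwrite(f"pics/f_{n}.png",d["img"][:,:,::-1]); np.savez(f"f_{n}.npz",**d)
w=cloud(d); p=w[...,:2]-O; a=p@EX; b=p@EY; Z=w[...,2]; br=d["img"].max(-1)>70
m=(Z>75)&(Z<84)&(a<60)&(a>-100)&(abs(b)<60)
for a0 in range(-86,40,8):
    s=np.sort(b[m&br&(a>=a0)&(a<a0+8)])
    if len(s)>3: print(a0,[(round(float(g[0]),1),round(float(g[-1]),1)) for g in np.split(s,np.where(np.diff(s)>4)[0]+1)])
E
```

```text
True 6.375 [530.06928837   5.25829361  40.10540077] [-0.19827774  0.87117887  3.99543164] 51.29664495204558
-86 [(-35.5, 32.1)]
-78 [(-26.0, 25.4)]
-70 [(-26.0, -17.0), (16.8, 25.4)]
-62 [(-26.5, -16.9), (16.8, 26.2)]
-54 [(-27.1, -17.0), (16.9, 27.0)]
-46 [(-27.0, -17.0), (16.9, 26.7)]
-38 [(-26.8, -16.9), (16.8, 27.0)]
-30 [(-27.1, -17.0), (16.8, 26.9)]
-22 [(-27.1, -17.0), (16.8, 26.9)]
-14 [(-26.6, -17.0), (16.7, 26.3)]
```

View pics/f_scene.png

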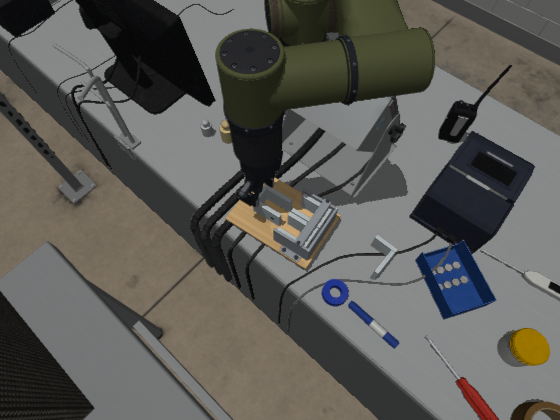

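View pics/f_wrist.png

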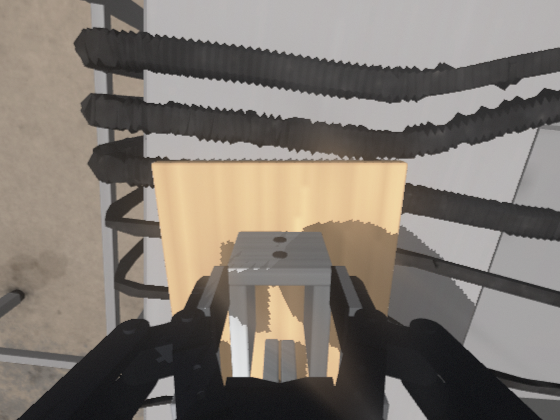

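The channel stands on the board, perfectly centred (b −27..+27), with its tips at about a=−8. I'll let it settle, regrip lightly and slide it in.

```bash
python3 - <<'E'
from h import *
from bench import arm, planner, get_image
B=-0.6
def st(s):
    o=arm.observe(); p=o["tcp_pos"][:2]-O; print(s,round(o["time_s"],2),"a,b,z",(p@EX).round(1),(p@EY).round(1),o["tcp_pos"][2].round(1),"F",o["contact_force"].round(1),o["grip_width"].round(1))
arm.open_gripper(); st("open"); arm.grab(30); st("grip")
h=arm.move_straight(rk(-40,B,40.5),vel=40,contact_N=15); st(h)
if not h:
    h=arm.move_straight(rk(-15,B,40.5),vel=40,contact_N=15); st(h)
d=get_image("wrist"); cv2.imwrite("pics/g_wrist.png",d["img"][:,:,::-1])
d=get_image("scene"); cv2.imwrite("pics/g_scene.png",cv2.resize(d["img"][150:300,180:380,::-1],None,fx=4,fy=4))
E
```

```text
Traceback (most recent call last):
AttributeError: 'float' object has no attribute 'round'
```

```bash
cat >> h.py <<'E'
def st(arm,s=""):
    o=arm.observe(); p=np.array(o["tcp_pos"][:2])-O; print(s,"t %.2f a %.1f b %.1f z %.1f"%(o["time_s"],p@EX,p@EY,o["tcp_pos"][2]),"F",np.round(o["contact_force"],1),"w %.1f"%o["grip_width"])
E
python3 - <<'E'
from h import *
from bench import arm, planner, get_image
B=-0.6
st(arm,"open"); arm.grab(30); st(arm,"grip")
h=arm.move_straight(rk(-40,B,40.5),vel=40,contact_N=15); st(arm,h)
if not h:
    h=arm.move_straight(rk(-15,B,40.5),vel=40,contact_N=15); st(arm,h)
d=get_image("wrist"); cv2.imwrite("pics/g_wrist.png",d["img"][:,:,::-1])
d=get_image("scene"); cv2.imwrite("pics/g_scene.png",cv2.resize(d["img"][150:300,180:380,::-1],None,fx=4,fy=4))
E
```

```text
open t 6.92 a -71.5 b 0.1 z 38.6 F [-0.5  1.   0.5] w 85.3
grip t 7.32 a -71.3 b -0.3 z 39.2 F [ 0.8 -0.2  1.9] w 52.7
False t 8.25 a -40.1 b -0.5 z 40.3 F [ 0.8  0.2 -1.8] w 52.9
False t 9.03 a -15.0 b -0.5 z 40.4 F [-0.7 -0.4 -2.7] w 52.7
```

View pics/g_scene.png

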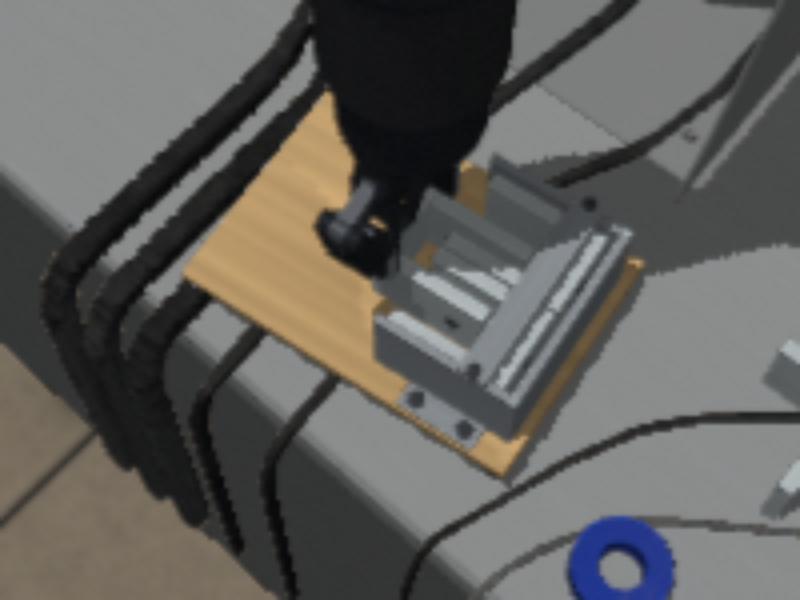

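View pics/g_wrist.png

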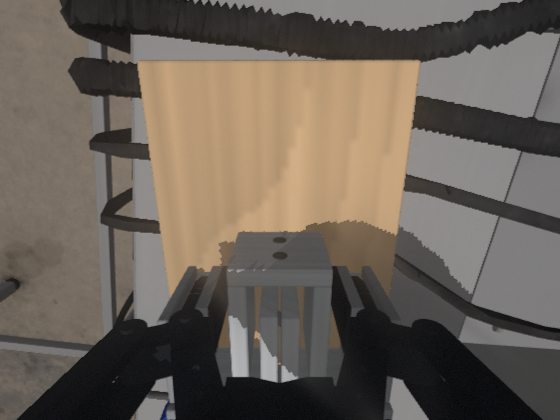

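The legs straddle the inner pair (wrist view, x≈280). I'll release, lift, close, and push the web from the front.

```bash
python3 - <<'E'
from h import *
from bench import arm, planner, get_image
arm.open_gripper(); st(arm,"open")
arm.move_straight(rk(-15,-0.5,130),vel=180)
arm.move_straight(rk(-75,0,130),vel=180); arm.grab(30); st(arm,"closed")
d=get_image("wrist"); cv2.imwrite("pics/i_wrist.png",d["img"][:,:,::-1])
w=cloud(d); p=w[...,:2]-O; a=p@EX; b=p@EY; Z=w[...,2]
m=(Z>75)&(Z<84)&(a<60)&(a>-60)&(abs(b)<60)
for a0 in range(-40,50,8):
    s=np.sort(b[m&(a>=a0)&(a<a0+8)])
    if len(s)>3: print(a0,[(round(float(g[0]),1),round(float(g[-1]),1)) for g in np.split(s,np.where(np.diff(s)>4)[0]+1)])
print("web a",np.percentile(a[m&(a<-10)&(abs(b)<20)],[1,99]))
arm.move_straight(rk(-75,0,43),vel=150); st(arm,"down")
h=arm.move_straight(rk(-30,0,43),vel=60,contact_N=15); st(arm,h)
d=get_image("side"); cv2.imwrite("pics/i_side.png",cv2.resize(d["img"][130:290,200:360,::-1],None,fx=3.7,fy=3.7))
E
```

```text
open t 9.56 a -15.0 b -0.7 z 40.7 F [-0.4 -1.  -0.3] w 85.3
closed t 11.46 a -75.0 b -0.0 z 130.0 F [-0.7  0.9  0.5] w 0.1
-32 [(-26.6, -22.4), (24.2, 26.8)]
-24 [(-26.7, -23.8), (25.3, 26.6)]
-16 [(-26.8, -25.0), (26.5, 26.7)]
-8 [(-59.9, -55.6), (56.3, 59.5)]
0 [(-59.9, -44.7), (45.1, 59.9)]
8 [(-55.5, -44.6), (44.9, 55.7)]
40 [(-2.4, 4.0)]
48 [(-3.4, 4.9)]Traceback (most recent call last):
  File "<stdin>", line 12, in <module>
    return _quantile_unchecked(
        a, q, axis, out, overwrite_input, method, keepdims, weights)
    return _ureduce(a,
                    func=_quantile_ureduce_func,
    ...<5 lines>...
                    overwrite_input=overwrite_input,
                    method=method)
    r = func(a, **kwargs)
    result = _quantile(arr,
                       quantiles=q,
    ...<2 lines>...
                       out=out,
                       weights=wgt)
    slices_having_nans = np.isnan(arr[-1, ...])
                                  ~~~^^^^^^^^^
IndexError: index -1 is out of bounds for axis 0 with size 0
```

View pics/i_wrist.png

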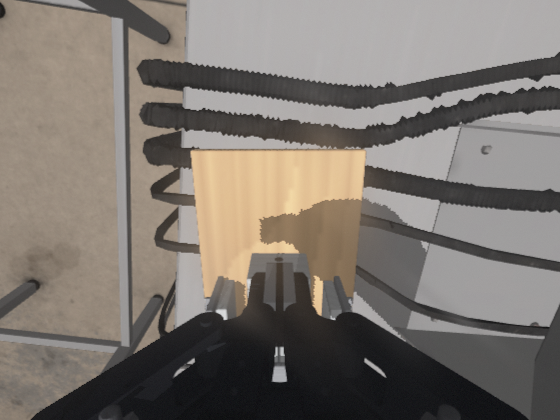

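```bash
python3 - <<'E'
from h import *
from bench import arm, planner, get_image
arm.move_straight(rk(-75,0,43),vel=150); st(arm,"down")
h=arm.move_straight(rk(-30,0,43),vel=60,contact_N=12); st(arm,h)
d=get_image("side"); cv2.imwrite("pics/i_side.png",cv2.resize(d["img"][130:290,200:360,::-1],None,fx=3.7,fy=3.7))
h=arm.move_straight(rk(-18,0,43),vel=30,contact_N=20); st(arm,h)
d=get_image("scene"); cv2.imwrite("pics/i_scene.png",cv2.resize(d["img"][150:300,180:380,::-1],None,fx=4,fy=4))
E
```

```text
down t 12.24 a -74.8 b -0.6 z 44.1 F [-0.2 -0.   0.7] w -0.3
False t 13.14 a -29.9 b 0.1 z 42.9 F [ 0.2 -0.7  0.6] w -0.1
False t 13.74 a -17.7 b 0.0 z 43.0 F [ 0.2 -0.5  0.7] w 0.0
```

View pics/i_side.png

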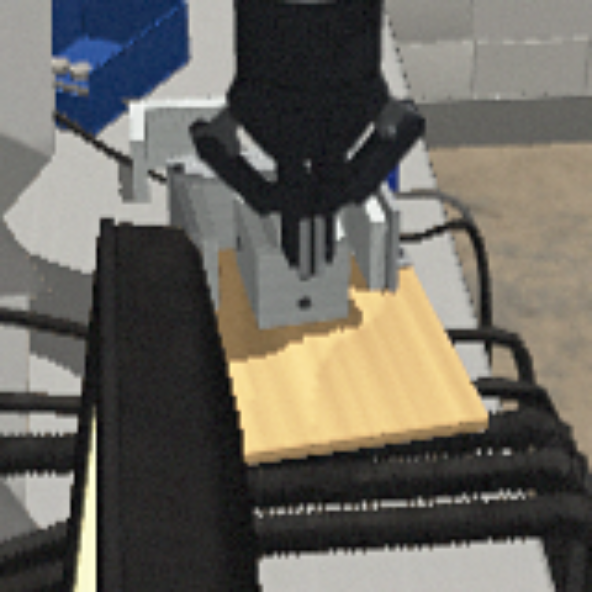

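View pics/i_scene.png

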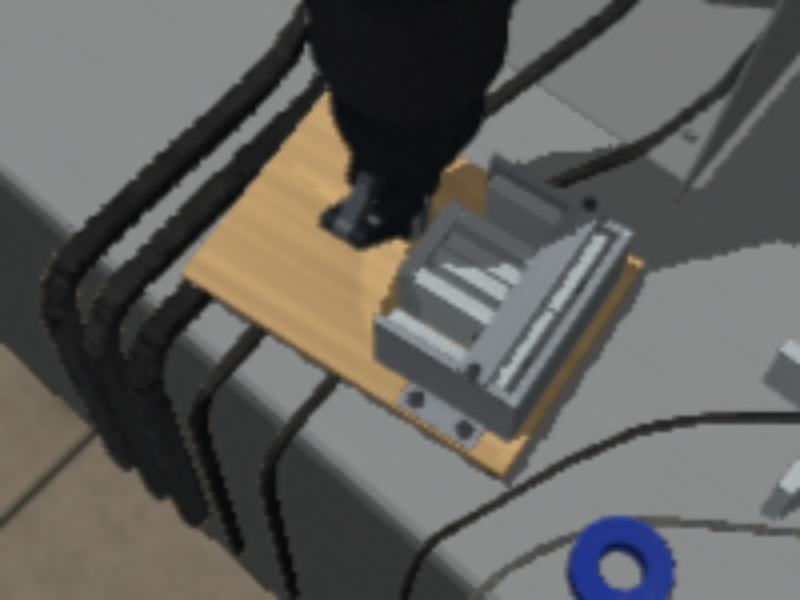

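Fingertips are against the web face (side crop 310,260) and pushing straight. Now the final push, to firm contact.

```bash
python3 - <<'E'
from h import *
from bench import arm, planner, get_image
h=arm.move_straight(rk(-2,0,43),vel=20,contact_N=30); st(arm,h)
d=get_image("scene"); cv2.imwrite("pics/j_scene.png",cv2.resize(d["img"][150:300,180:380,::-1],None,fx=4,fy=4))
d=get_image("side"); np.savez("j_side.npz",**d); cv2.imwrite("pics/j_side.png",cv2.resize(d["img"][130:290,200:360,::-1],None,fx=3.7,fy=3.7))
E
```

```text
False t 14.74 a -9.3 b -0.1 z 43.0 F [ -7.7 -22.7   6.3] w -0.1
```

View pics/j_scene.png

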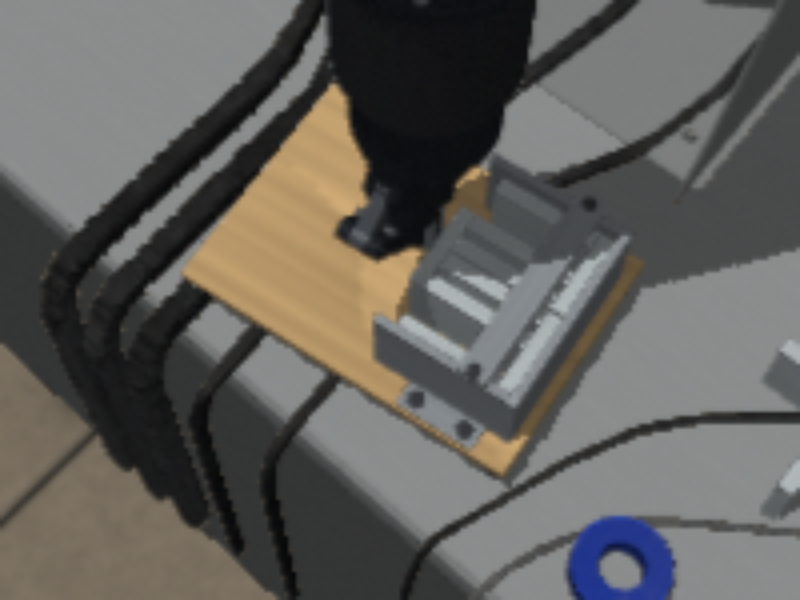

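View pics/j_side.png

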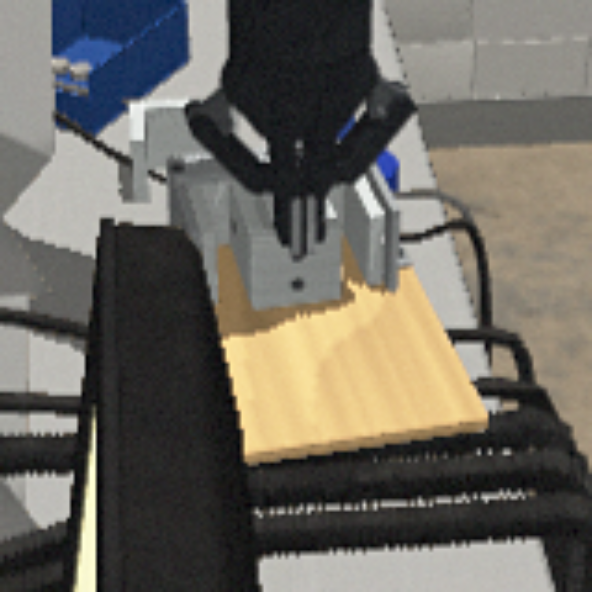

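It stalled at a=−9.3 with 24 N, so probably home. I'll back off and check.

```bash
python3 - <<'E'
from h import *
from bench import arm, planner, get_image
arm.move_straight(rk(-60,0,43),vel=120)
arm.move_straight(rk(-60,0,150),vel=180); 
arm.move_ptp(rk(-85,-0,230),quat(TH)); st(arm)
for n in ("wrist","scene","side"):
    d=get_image(n); np.savez(f"k_{n}.npz",**d); cv2.imwrite(f"pics/k_{n}.png",d["img"][:,:,::-1])
    w=cloud(d); p=w[...,:2]-O; a=p@EX; b=p@EY; Z=w[...,2]
    m=(Z>76)&(Z<84)&(a<60)&(a>-30)&(abs(b)<56)
    print(n); 
    for nm,lo,hi in (("web",-12,12),("webL",14,24),("webR",-24,-14),("Lleg",46,54),("Rleg",-53,-46)):
        mm=m&(b>lo)&(b<hi)
        print(nm,mm.sum(),np.percentile(a[mm],[0,2,10]).round(1) if mm.sum()>5 else "")
    for nm,lo,hi in (("wallL",56.5,60.5),("wallR",-60.5,-56.5)):
        mm=(Z>85)&(Z<91)&(b>lo)&(b<hi)&(a<40)&(a>-20); print(nm,mm.sum(),np.percentile(a[mm],[0,2,10]).round(1) if mm.sum()>5 else "")
E
```

```text
t 16.65 a -85.1 b 0.0 z 229.9 F [ 0.6  0.9 -0.4] w -0.2
wrist
web 66 [-0.   0.1  0.3]
webL 91 [-0.1  0.1  0.5]
webR 93 [-0.1  0.4  0.9]
Lleg 239 [10.  10.6 12.4]
Rleg 222 [ 9.8 10.7 12.8]
wallL 103 [0.3 0.4 2.1]
wallR 107 [-0.4  0.3  2.9]
scene
web 196 [2.  2.9 6.1]
webL 87 [2.  2.6 5.9]
webR 63 [2.3 2.4 5.1]
Lleg 51 [12.2 12.5 16.4]
Rleg 50 [11.2 12.4 15.5]
wallL 25 [4.3 5.2 8.8]
wallR 24 [2.3 3.3 5.8]
side
web 159 [-2.3 -0.7  1.3]
webL 60 [-0.9 -0.3  1.6]
webR 59 [-0.2  0.3  1.9]
Lleg 47 [ 7.8  8.1 11.1]
Rleg 43 [10.1 10.2 11.6]
wallL 22 [-1.8 -0.8  1.8]
wallR 20 [0.8 1.  1.2]
```

View pics/k_wrist.png

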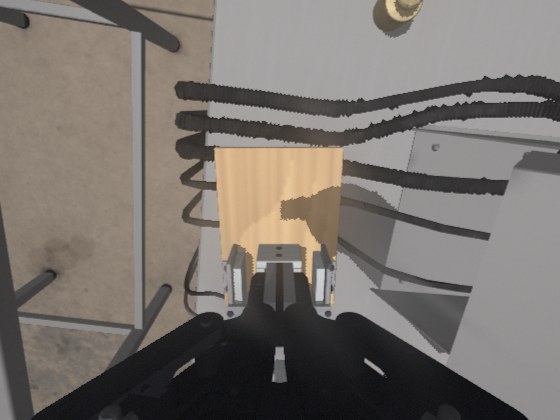

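View pics/k_scene.png

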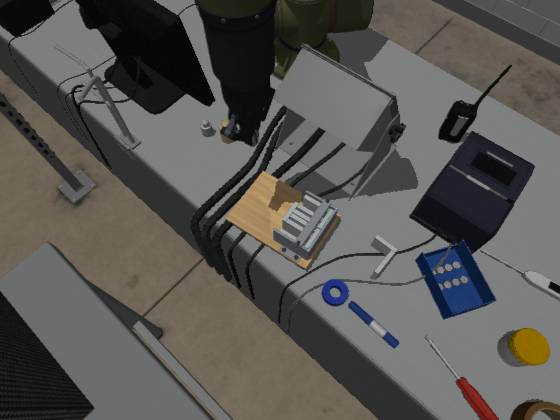

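The web is flush with the wall fronts (0.1 against 0.3 mm), and the other two legs' tips are at 10.6 mm (10.5 is fully home). The bystanders are unmoved.

```bash
python3 - <<'E'
from bench import ticket
print(ticket.close_job())
E
```

```text
the job is handed in; nothing more can be done
None
```

I stood the loose U channel on the board with its mouth facing in and slid it in until its legs interlocked. I then let go and pushed its web home with the closed fingers. The push stalled at about 24 N, just under the 30 N stop I had set. I handed the job in at about 17 s, with the arm clear of everything.

**Wrist-camera check after backing off:**
- The web face is at 0.0 to 0.4 mm from the rack front line, and the wall fronts at about 0.3 mm, so it is flush.
- The other two channels' leg tips are at 10.6 and 10.7 mm, where 10.5 is right back.

**Other views:** The scene and side cameras gave front positions about 2–3 mm and 1 mm off. The wall fronts shifted by much the same amount in those views, within the camera calibration, so they still show the web flush. The scene picture also shows the angle offcut, tape, marker and silver weight where they were. The arm hid most of the brass weight in that picture, but its path never came near it.

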